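Change the bench dust extraction over

ROBOT

A 6-joint arm with a two-finger parallel gripper is mounted at the origin on the work surface. World frame = base frame: x ahead of the robot, y to its left, z up, the work surface at z = 0. Lengths are in mm, angles in rad, forces in N, time in s.
With the tool pointing down it reaches from about 300 to 775 mm from the base axis. Payload 14.6 kg.
Tool frame: the origin (TCP) lies between the finger pads; the fingertips stand manip.nose_length ahead of it and the grasp point (between the pads) lies 11 mm behind it (manip.nose_length is the distance from the TCP to the fingertips, in mm); z points along the fingers, y is the line along which they close (so a half turn about z gives the same grasp; the last joint's range is limited). The gripper opens to 94 mm and grips with 3 to 60 N. Pads are 16 mm wide; open, the fingers measure 119 mm over their backs; the gripper's body (75 mm by 177 mm) begins 78 mm behind the grasp point.
Start: joints at [-0.067, 0.3, 1.521, -0, 1.321, -0.067], TCP at [549.99, -0.002, 213.446] pointing down, gripper open.
Joint ranges: [-3.03, 3.03], [-0.79, 2.21], [0.23, 2.52], [-1.04, 4.18], [0, 3.07], [-2.55, 2.55]. Speed limits (rad/s): [2.22, 2.22, 2.57, 3.14, 3.14, 3.14].

INTERFACE

Orientations are given as [roll, pitch, yaw] about the fixed x, y, z axes, in that order (R = Rz(yaw) Ry(pitch) Rx(roll)).
In Python, from cell import manip, cams, job gives the robot as it stands.
- The arm moves only by the tool jog_arm, never from a script. Its argument "commands" is a list of rows, each an object of numbers: "dx", "dy", "dz": the shift along the tool's x, y, z each as a share of 40 mm, from -1 to 1; "ax", "ay", "az": the turn, a rotation vector about the tool's x, y, z each as a share of 10 degrees, from -1 to 1; "gripper": the closure, from 0 (fully open) to 1 (shut). A call has 1 to 10 rows; each row shifts and turns the commanded pose from where the row before left it, along the tool's axes as they then stand; what a row does not reach is not made up. A row lasts 1/8 s, in which the tool goes at most 62.5 mm and 10.7 degrees, less where a joint would pass 70% of its speed; a pose out of reach is approached as far as the arm can. A call with a number of a shift or a turn outside -1 to 1 is refused whole. A call with a gripper value outside its range is refused whole. The fingers move at their own pace and stop on an object; "squeeze" is the grip in N (left out, the last holds). Time passes only in rows, so rows that do not move let the fingers close. It gives the time, the measured TCP pose, the force, the opening and the grip force at its end, in the units of the state.
- manip.read_state(): the state, without advancing time (a new reading comes with each control period).
- cams.camera(name): name is "scene" or "side" or "wrist"; returns a dict with "image" (384x512x3 uint8, red, green, blue), "fx", "fy", "cx", "cy" (pixels), "world_to_cam" (4x4, takes a point from world to camera coordinates). Camera axes: x right, y down, z forward; pixel columns grow to the right and rows downward; lengths in mm; the calibration is good to about 2 mm. A picture is of the moment at which its call begins. There is no depth.
- job.sign_off(): hands the job in; it is judged then, once.
The state is a dict: "clock": time; "joints": joint angles; "qd": joint speeds; "effort": joint torques, N m; "eef_pos": TCP position; "eef_rot": TCP orientation; "wrist_force": force on the tool from outside, world axes, zero at the start; "moment": the same for the moment, N m; "finger_gap": finger opening in mm; "finger_force": force on a finger pad.
Only numpy, scipy, OpenCV 4.12 (cv2) and the standard library are available. Lean on these libraries where they do the work, as an engineer would, in place of code of your own. Each camera call takes 0.05 s, during which the arm holds its last target. There are 200 camera calls.

TASK

Change the dust extraction over from the orange gate to the blue one. First pull the blue knob all the way out until it clicks open; then push the orange knob home against its gasket and keep leaning on it at about 20 N for a second so that it seals, and never load any part of the orange gate beyond 60 N. Last, swing the red keeper bar across in front of the orange knob until it clicks into its catch, and leave the loose things on the bench undisturbed.

Things in the scene. Friction and masses are not known exactly. Their poses are not given: they have to be found in the camera images.
- orange_gate: Fixed dust-extraction gate: flat aluminium housing 150 (x) x 120 (y) mm, top 78 mm above the bench, on a foot pipe; an open round orange port on it (84 mm wide, top at 114 mm, centre 20 mm behind the origin along +x). Origin: bench level under the housing's middle; z up. Its front face, where the knob's spindle comes out, is 75 mm from the origin along -x.
- catch (a point): Catch of the keeper bar, where the closed bar's middle line rests near its end (65 mm up, 148 mm along -x and 56 mm along -y from the orange gate's origin). It stands on a dark bracket 12 mm wide; a like one at +56 mm carries the pivot. Both reach from the gate's front to 167 mm from its origin along -x; tops 55 mm above the bench, the catch's back 75 mm.
- blue_gate: Fixed dust-extraction gate: flat aluminium housing 150 (x) x 120 (y) mm, top 78 mm above the bench, on a foot pipe; an open round blue port on it (84 mm wide, top at 114 mm, centre 20 mm behind the origin along +x). Origin: bench level under the housing's middle; z up. Its front face, where the knob's spindle comes out, is 75 mm from the origin along -x. It has no brackets and no keeper.
- orange_slide (a joint): Stroke of the orange gate's slide, m, along the gate's -x: 0 = shut (home), 0.050 = open. A sprung detent clicks at each end, over a hump 7 mm before it (some 10 N); between them it stays by friction. It starts partly to fully open. At 0 it meets a firm gasket, which yields less than 1 mm at 20 N.
- blue_slide (a joint): Stroke of the blue gate's slide, m, along the gate's -x: 0 = shut (home), 0.050 = open. A sprung detent clicks at each end, over a hump 7 mm before it (some 10 N); between them it stays by friction. It starts shut; 0.050 is a hard stop.
- orange_knob (a point): Centre of the orange knob's front face. The knob is a disc 40 mm in diameter and 20 mm thick, its axis level along the gate's x, 65 mm above the bench; it moves with the slide, on a 12 mm round steel spindle. When shut, this point is 135 mm from the gate's origin along -x. Axes as the gate's.
- blue_knob (a point): Centre of the blue knob's front face; same knob as the orange one.
- blue_spindle (a point): Middle of the free part of the blue spindle (12 mm round, level, 65 mm above the bench) between knob and slide; 40 mm of it are free behind the knob, room for fingers on either side, and the knob's back then takes the pull. It moves with the slide. Axes as the gate's.
- keeper (a joint): Angle of the red keeper bar on its upright pivot, rad. 0 = closed: the bar lies across in front of the shut orange knob, end in the catch. It grows as the bar swings away forward, clockwise from above: at 1.57 the bar points along the gate's -x. It ends at 2.0, stays by friction and clicks over a sprung ball during the last 0.13 rad (some 15 N at mid-bar).
- keeper_hinge (a point): Pivot of the keeper bar, 65 mm above the bench. Axes turn with the bar: the bar runs along its -y.
- keeper_tip (a point): Free end of the red keeper bar, 118 mm from its pivot, on its centre line. The bar is 10 mm thick and 14 mm tall, its middle 65 mm above the bench.
- glue: loose white glue bottle, 54 mm wide, 130 mm tall; leave it alone. Origin: centre of its underside.
- offcut: loose dark wood offcut, 90 x 40 x 22 mm; leave it alone. Origin: centre of its underside.
- varnish: loose can, 70 mm wide, 90 mm tall; leave it alone. Origin: centre of its underside.
- pot: loose blue open cup, 76 mm wide, 80 mm tall; leave it alone. Origin: centre of its underside.
- chisel: loose hand tool with a pale wooden handle, lying flat; leave it alone. Origin: centre of its underside.
- plane: loose small wooden hand plane, 150 x 45 mm, 55 mm tall; leave it alone. Origin: centre of its underside.
Things that resemble listed ones, but are neither listed nor needed, are in the scene too. What is shaped like the blue_gate but yellow is not meant.

How it is judged (in metres and radians):
On the way, in this order (a step that is already met when the one before it is completed fails the run):
1. the blue gate is pulled out to its open click (value of joint blue_slide above 0.046 m), for 0.2 s.
2. the orange gate is pressed home against its gasket with 10 to 45 N (value of joint orange_slide below 0.0015 m and contact force between anything else and orange_gate between 10 and 45 N), for 0.4 s.
3. the keeper bar is swung into its catch (value of joint keeper below 0.08 rad), for 0.2 s.
At the end, for the whole second after the job is handed in: Blue gate open (slide beyond 46 mm of 50), orange gate shut (within 3 mm of home), keeper bar in its catch (within 0.08 rad of closed), all at rest (value of joint blue_slide above 0.046 m and value of joint orange_slide between -0.003 and 0.003 m and value of joint keeper below 0.08 rad and velocity of joint keeper below 0.05 rad/s and velocity of joint orange_slide below 0.01 m/s); the robot touches nothing.
It fails at once if any part of the orange gate is loaded beyond 60 N (contact force between anything else and orange_gate above 60 N).
It fails at once if a loose thing on the bench is moved more than 30 mm (distance of any of glue, offcut, varnish, pot, chisel, plane from where it was at the start of the episode above 0.03 m).
It also fails if it takes over 72 s, if anything falls off the work surface, if the arm or the gripper's body presses on something with over 40 N, if the wrist force passes 120 N, or if a joint passes its speed limit or range.

## Working session

There is one attempt and no reset: what is moved stays moved. The work goes in short steps, Python scripts to look and compute and a tool call to move; the robot and the scene stay as the last step left them, time stands still between calls to the robot, and variables do not carry over. Pictures are saved under pics/ and viewed, at most 10 in all, crops included, and the job is handed in when it is done.

Besides the shell and the picture viewer there is one more tool, called by a JSON object that holds its "fn" and its "kwargs". jog_arm: Moves the arm, as the interface text tells. Shift numbers are shares of 40 mm and turn numbers shares of 10 degrees, none past 1 either way. Its arguments: {"type":"object","properties":{"commands":{"type":"array"},"squeeze":{"type":"number"}},"required":["commands"]}

```bash
mkdir -p pics; ls
cat > h.py <<'E'
import numpy as np,cv2
from cell import manip,cams,job
def snap(n,f):
    c=cams.camera(n); cv2.imwrite('pics/'+f,c['image'][:,:,::-1]); return c
E
python3 - <<'E'
from h import *
import pickle
for n in ['scene','side','wrist']:
    c=snap(n,n+'0.png'); pickle.dump(c,open(n+'.pkl','wb'))
    print(n,c['fx'],c['cx'],c['cy'],np.round(c['world_to_cam'],3).tolist())
a=[cv2.imread(f'pics/{n}0.png') for n in ['scene','side']]
print(manip.nose_length, manip.read_state())
E
```

```text
pics
scene 371.43514916549265 249.5051857476303 188.34610818610642 [[0.861, 0.508, -0.008, -451.239], [0.336, -0.581, -0.741, -121.193], [-0.381, 0.636, -0.671, 1418.792], [0.0, 0.0, 0.0, 1.0]]
side 363.0161585854175 256.25880924728057 192.81785557259374 [[-0.987, -0.162, -0.013, 539.086], [-0.091, 0.618, -0.781, 102.744], [0.134, -0.77, -0.624, 1063.573], [0.0, 0.0, 0.0, 1.0]]
wrist 299.966942835792 257.8692061379183 184.5434574509864 [[1.0, -0.001, -0.001, -549.741], [-0.0, -0.972, 0.236, -24.44], [-0.001, -0.236, -0.972, 391.034], [0.0, 0.0, 0.0, 1.0]]
8.0 {'clock': 0.15, 'joints': array([-6.66057729e-02,  3.00322722e-01,  1.52144973e+00, -1.27738290e-05,
        1.32072130e+00, -6.65758614e-02]), 'qd': array([-2.39220495e-03, -1.38801257e-03, -2.00396204e-03, -7.71310075e-04,
       -1.89374373e-05, -1.04531344e-03]), 'effort': array([-2.50185103e-04, -5.31960297e+01, -3.52822959e+01,  7.07691838e-02,
        2.35654798e-02, -3.66386917e-05]), 'eef_pos': array([5.49795694e+02, 4.26186539e-03, 2.13023292e+02]), 'eef_rot': array([-3.14069274e+00, -4.76003890e-05,  1.57076956e+00]), 'wrist_force': array([-0.28976187, -0.57888044, -0.00971972]), 'moment': array([-0.0131394 , -0.00130535, -0.0237632 ]), 'finger_force': 0.0, 'finger_gap': 93.72703150513742}
```

View pics/scene0.png

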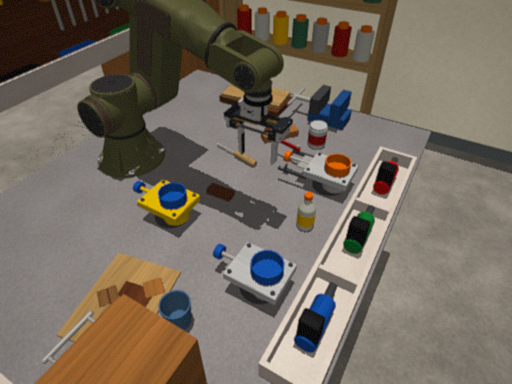

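View pics/side0.png

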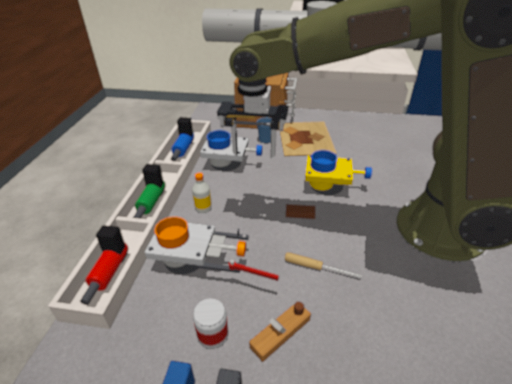

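Run:
```python
import cv2,numpy as np
s=cv2.imread('pics/scene0.png');d=cv2.imread('pics/side0.png')
f=lambda i,x,y:cv2.resize(i[y:y+75,x:x+100],(400,300),interpolation=cv2.INTER_CUBIC)
o=np.vstack([np.hstack([f(s,265,130),f(d,145,210)]),np.hstack([f(s,208,230),f(d,185,110)])])
cv2.imwrite('pics/c.png',o)
```

```text
(no output)
```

View pics/c.png

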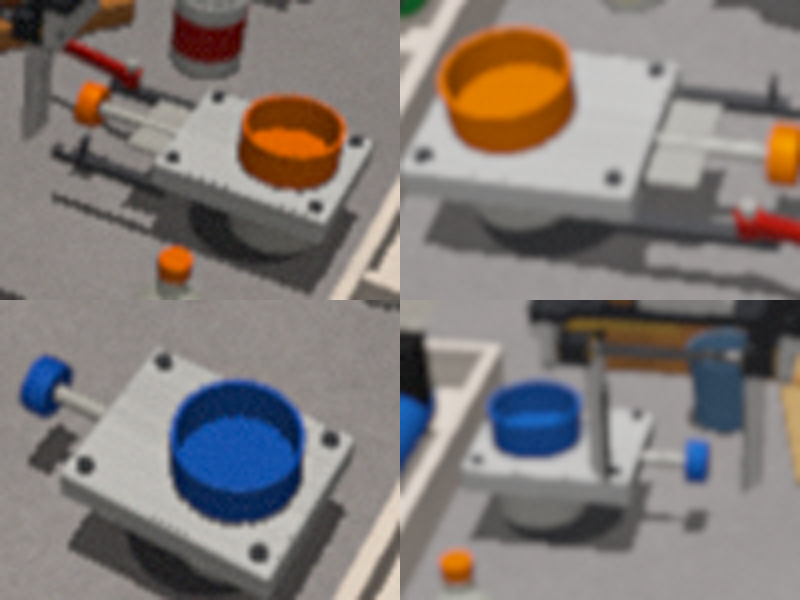

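```bash
cat > g.py <<'E'
from h import *
import pickle
C={n:pickle.load(open(n+'.pkl','rb')) for n in ['scene','side','wrist']}
def ray(c,u,v,z):
    W=c['world_to_cam'];R=W[:3,:3];t=W[:3,3];o=-R.T@t
    d=R.T@np.array([(u-c['cx'])/c['fx'],(v-c['cy'])/c['fy'],1]);return (o+d*(z-o[2])/d[2])
def proj(c,p):
    q=c['world_to_cam'][:3,:3]@p+c['world_to_cam'][:3,3];return np.array([c['fx']*q[0]/q[2]+c['cx'],c['fy']*q[1]/q[2]+c['cy']])
E
python3 - <<'E'
from g import *
F={('o','scene'):((265,130),[(218,97),(356,141),(173,157),(316,206)],(293,122)),
('o','side'):((145,210),[(257,69),(214,177),(24,155)],(106,68)),
('b','scene'):((208,230),[(164,62),(330,140),(85,165),(259,253)],(237,125)),
('b','side'):((185,110),[(238,115),(75,160),(212,172)],(135,100))}
for (g,n),(o,s,r) in F.items():
    f=lambda p,z:np.round(ray(C[n],o[0]+p[0]/4-.375,o[1]+p[1]/4-.375,z)[:2],1).tolist()
    print(g,n,'screws',[f(p,79) for p in s],'rim',f(r,114))
def blobs(n,lo,hi):
    hsv=cv2.cvtColor(C[n]['image'],cv2.COLOR_RGB2HSV);m=cv2.inRange(hsv,lo,hi)
    N,l,st,ce=cv2.connectedComponentsWithStats(m)
    for i in range(1,N):
        if st[i,4]>12: print(' ',st[i].tolist(),ce[i].round(1).tolist(),'z65',ray(C[n],*ce[i],65)[:2].round(1).tolist())
for n in ['scene','side']:
    for nm,lo,hi in [('orange',(8,190,120),(16,255,255)),('blue',(104,160,60),(114,255,255)),('red',(0,190,90),(4,255,255))]:
        print(n,nm);blobs(n,lo,hi)
E
```

```text
o scene screws [[646.1, 270.6], [769.8, 271.3], [645.8, 175.3], [769.5, 175.4]] rim [726.4, 224.1]
o side screws [[644.4, 175.1], [645.6, 271.5], [768.6, 271.7]] rim [726.5, 223.2]
b scene screws [[640.1, -200.5], [763.8, -201.9], [639.2, -296.5], [763.1, -297.0]] rim [718.8, -244.8]
b side screws [[638.5, -294.5], [765.2, -198.3], [642.5, -196.1]] rim [720.9, -248.3]
scene orange
  [284, 151, 8, 9, 44] [287.1, 154.5] z65 [544.0, 228.8]
  [326, 154, 25, 17, 194] [337.0, 163.7] z65 [715.0, 267.2]
  [305, 192, 8, 7, 44] [308.6, 194.9] z65 [694.1, 75.1]
scene blue
  [59, 40, 36, 17, 146] [75.3, 47.2] z65 [-906.8, 528.2]
  [308, 91, 43, 38, 609] [334.1, 111.1] z65 [580.1, 591.8]
  [134, 181, 11, 11, 66] [137.7, 185.8] z65 [201.3, -161.0]
  [159, 183, 27, 26, 570] [172.4, 195.2] z65 [326.5, -139.4]
  [214, 244, 11, 14, 98] [218.3, 250.5] z65 [573.2, -247.7]
  [251, 250, 33, 35, 919] [266.9, 267.2] z65 [711.9, -229.5]
  [310, 294, 25, 40, 448] [323.1, 307.2] z65 [880.2, -262.8]
  [295, 336, 22, 16, 219] [304.9, 343.3] z65 [879.1, -363.7]
scene red
  [282, 141, 15, 8, 20] [289.5, 144.4] z65
[... 237 characters left out ...]
31.8] z65 [744.4, 194.5]
  [237, 247, 8, 9, 39] [240.5, 251.8] z65 [546.9, 236.8]
side blue
  [408, 51, 33, 64, 1513] [427.6, 85.6] z65 [-124.3, -922.7]
  [208, 131, 21, 18, 317] [218.3, 139.4] z65 [737.2, -297.1]
  [173, 133, 20, 23, 252] [182.6, 142.4] z65 [862.7, -257.6]
  [257, 146, 5, 9, 36] [258.8, 149.7] z65 [577.0, -247.2]
  [312, 152, 24, 19, 387] [323.2, 160.9] z65 [349.6, -207.8]
  [365, 168, 6, 10, 47] [367.9, 172.3] z65 [205.9, -161.1]
  [164, 362, 29, 22, 507] [178.7, 373.9] z65 [601.9, 552.4]
side red
  [86, 245, 41, 45, 780] [105.5, 267.1] z65 [861.6, 334.5]
  [230, 264, 48, 15, 167] [252.1, 270.5] z65 [507.8, 291.2]
  [198, 327, 29, 17, 208] [212.6, 337.4] z65 [557.8, 471.7]
```

{"fn": "jog_arm", "kwargs": {"commands": [{"az": 1},{"az": 1},{"az": 1},{"az": 1},{"az": 1},{"az": 1},{"az": 1},{"az": 1},{"az": 1},{}]}}

```text
schema error: expected keys dx, dy, dz, ax, ay, az, gripper
```

Run:
```python
from g import *
c=C['side']
print('tip',ray(c,277,277,65),'hinge px',proj(c,np.array([559.5,279,65])),proj(C['scene'],np.array([559.5,279,65])))
for x in (535,545,555): print(x,proj(c,np.array([x,223.3,65])),proj(C['scene'],np.array([x,223.3,65])))
m=cv2.inRange(cv2.cvtColor(c['image'],cv2.COLOR_RGB2HSV),(0,150,80),(5,255,255))[255:290,225:290]
v,u=np.nonzero(m);p=np.array([ray(c,a+225,b+255,65)[:2] for a,b in zip(u,v)])
print(p[p[:,0].argmin()],p[p[:,0].argmax()],cv2.fitLine(p.astype(np.float32),1,0,.01,.01).ravel())
for n in C:
  h=cv2.cvtColor(C[n]['image'],cv2.COLOR_RGB2HSV);print(n)
  if n!='wrist':
    a=(280,146,300,164) if n=='scene' else (234,243,250,262)
    r=h[a[1]:a[3],a[0]:a[2]];k=cv2.inRange(r,(5,120,60),(22,255,255));v,u=np.nonzero(k);print(u.min()+a[0],u.max()+a[0],v.min()+a[1],v.max()+a[1],u.mean()+a[0],v.mean()+a[1],len(u))
```

```text
tip [446.83852229 301.17846619  65.        ] hinge px [232.03450572 264.09152462] [297.17676288 148.56127078]
535 [246.12300384 248.37829025] [284.15235871 154.59901066]
545 [242.26235039 247.94040463] [286.69631642 155.45430113]
555 [238.41289666 247.50378931] [289.25511851 156.31458235]
[446.49714042 304.06322008] [566.87320409 279.83515803] [ 9.8605502e-01 -1.6641958e-01  4.9167075e+02  2.9361185e+02]
scene
283 292 150 161 287.2916666666667 155.55555555555554 72
side
236 245 243 255 240.74545454545455 248.74545454545455 110
wrist
```

{"fn": "jog_arm", "kwargs": {"commands": [{"dx": 0,"dy": 0,"dz": 0,"ax": 0,"ay": 0,"az": 1,"gripper": 0},{"dx": 0,"dy": 0,"dz": 0,"ax": 0,"ay": 0,"az": 1,"gripper": 0},{"dx": 0,"dy": 0,"dz": 0,"ax": 0,"ay": 0,"az": 1,"gripper": 0},{"dx": 0,"dy": 0,"dz": 0,"ax": 0,"ay": 0,"az": 1,"gripper": 0},{"dx": 0,"dy": 0,"dz": 0,"ax": 0,"ay": 0,"az": 1,"gripper": 0},{"dx": 0,"dy": 0,"dz": 0,"ax": 0,"ay": 0,"az": 1,"gripper": 0},{"dx": 0,"dy": 0,"dz": 0,"ax": 0,"ay": 0,"az": 1,"gripper": 0},{"dx": 0,"dy": 0,"dz": 0,"ax": 0,"ay": 0,"az": 1,"gripper": 0},{"dx": 0,"dy": 0,"dz": 0,"ax": 0,"ay": 0,"az": 1,"gripper": 0},{"dx": 0,"dy": 0,"dz": 0,"ax": 0,"ay": 0,"az": 0,"gripper": 0}]}}

```text
clock: 1.4
eef_pos: [549.9, 0.0, 213.2]
eef_rot: [-3.142, 0.0, 0.001]
wrist_force: [-0.1, 0.0, -0.5]
finger_gap: 94.3
finger_force: 0.0
```

{"fn": "jog_arm", "kwargs": {"commands": [{"dx": 0.2,"dy": 1,"dz": 0,"ax": 0,"ay": 0,"az": 0,"gripper": 0},{"dx": 0.2,"dy": 1,"dz": 0,"ax": 0,"ay": 0,"az": 0,"gripper": 0},{"dx": 0.2,"dy": 1,"dz": 0,"ax": 0,"ay": 0,"az": 0,"gripper": 0},{"dx": 0.2,"dy": 1,"dz": 0,"ax": 0,"ay": 0,"az": 0,"gripper": 0},{"dx": 0.3,"dy": 1,"dz": 0,"ax": 0,"ay": 0,"az": 0,"gripper": 0},{"dx": 0.3,"dy": 1,"dz": 0,"ax": 0,"ay": 0,"az": 0,"gripper": 0},{"dx": 0,"dy": 0.2,"dz": 0,"ax": 0,"ay": 0,"az": 0,"gripper": 0},{"dx": 0,"dy": 0,"dz": 1,"ax": 0,"ay": 0,"az": 0,"gripper": 0},{"dx": 0,"dy": 0,"dz": 0,"ax": 0,"ay": 0,"az": 0,"gripper": 0},{"dx": 0,"dy": 0,"dz": 0,"ax": 0,"ay": 0,"az": 0,"gripper": 0}]}}

```text
clock: 2.65
eef_pos: [606.4, -247.6, 175.0]
eef_rot: [3.141, -0.001, 0.002]
wrist_force: [-0.5, -0.7, -0.1]
finger_gap: 94.1
finger_force: 0.0
```

Run:
```python
from g import *
c=snap('wrist','w1.png')
for p in [(566,-248,65),(586,-248,65),(606,-248,65),(626,-248,65)]: print(p,proj(c,np.array(p,float)).round(1))
```

```text
(566, -248, 65) [258.2 223.8]
(586, -248, 65) [258.3 204.7]
(606, -248, 65) [258.3 184.9]
(626, -248, 65) [258.3 164.5]
```

View pics/w1.png

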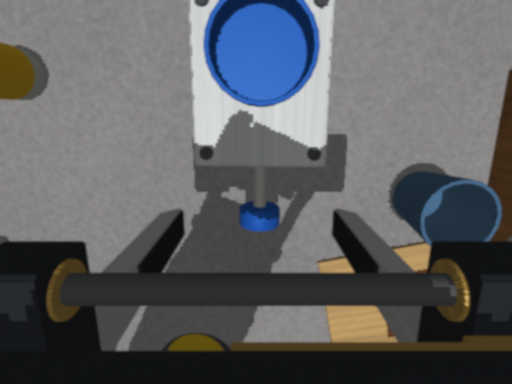

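{"fn": "jog_arm", "kwargs": {"commands": [{"dx": -0.1,"dy": 0,"dz": 0.8,"ax": 0,"ay": 0,"az": 0,"gripper": 0},{"dx": 0,"dy": 0,"dz": 0.8,"ax": 0,"ay": 0,"az": 0,"gripper": 0},{"dx": 0,"dy": 0,"dz": 0.8,"ax": 0,"ay": 0,"az": 0,"gripper": 0},{"dx": 0,"dy": 0,"dz": 0.5,"ax": 0,"ay": 0,"az": 0,"gripper": 0},{"dx": 0,"dy": 0,"dz": 0,"ax": 0,"ay": 0,"az": 0,"gripper": 1},{"dx": 0,"dy": 0,"dz": 0,"ax": 0,"ay": 0,"az": 0,"gripper": 1},{"dx": 0,"dy": 0,"dz": 0,"ax": 0,"ay": 0,"az": 0,"gripper": 1},{"dx": 0,"dy": 0,"dz": 0,"ax": 0,"ay": 0,"az": 0,"gripper": 1},{"dx": 0,"dy": 0,"dz": 0,"ax": 0,"ay": 0,"az": 0,"gripper": 1},{"dx": 0,"dy": 0,"dz": 0,"ax": 0,"ay": 0,"az": 0,"gripper": 1}], "squeeze": 15}}

```text
clock: 3.95
eef_pos: [602.0, -248.0, 57.5]
eef_rot: [3.142, -0.0, 0.0]
wrist_force: [0.3, -0.4, -0.6]
finger_gap: 37.8
finger_force: 0.0
```

{"fn": "jog_arm", "kwargs": {"commands": [{"dx": 0,"dy": 0,"dz": 0,"ax": 0,"ay": 0,"az": 0,"gripper": 1},{"dx": 0,"dy": 0,"dz": 0,"ax": 0,"ay": 0,"az": 0,"gripper": 1},{"dx": 0,"dy": 0,"dz": 0,"ax": 0,"ay": 0,"az": 0,"gripper": 1},{"dx": 0,"dy": 0,"dz": 0,"ax": 0,"ay": 0,"az": 0,"gripper": 1},{"dx": 0,"dy": 0,"dz": 0,"ax": 0,"ay": 0,"az": 0,"gripper": 1},{"dx": -0.2,"dy": 0,"dz": 0,"ax": 0,"ay": 0,"az": 0,"gripper": 1},{"dx": -0.2,"dy": 0,"dz": 0,"ax": 0,"ay": 0,"az": 0,"gripper": 1},{"dx": -0.2,"dy": 0,"dz": 0,"ax": 0,"ay": 0,"az": 0,"gripper": 1}]}}

```text
clock: 4.95
eef_pos: [578.1, -248.9, 57.8]
eef_rot: [3.14, -0.001, -0.0]
wrist_force: [2.3, -6.1, -0.1]
finger_gap: 11.6
finger_force: 15.0
```

{"fn": "jog_arm", "kwargs": {"commands": [{"dx": -0.2,"dy": 0,"dz": 0,"ax": 0,"ay": 0,"az": 0,"gripper": 1},{"dx": -0.2,"dy": 0,"dz": 0,"ax": 0,"ay": 0,"az": 0,"gripper": 1},{"dx": -0.2,"dy": 0,"dz": 0,"ax": 0,"ay": 0,"az": 0,"gripper": 1},{"dx": -0.1,"dy": 0,"dz": 0,"ax": 0,"ay": 0,"az": 0,"gripper": 1},{"dx": 0,"dy": 0,"dz": 0,"ax": 0,"ay": 0,"az": 0,"gripper": 1}]}}

```text
clock: 5.58
eef_pos: [549.3, -248.8, 57.8]
eef_rot: [3.141, 0.001, -0.0]
wrist_force: [-6.3, -5.1, 5.2]
finger_gap: 11.4
finger_force: 15.0
```

{"fn": "jog_arm", "kwargs": {"commands": [{"dx": -0.1,"dy": 0,"dz": 0,"ax": 0,"ay": 0,"az": 0,"gripper": 1},{"dx": 0,"dy": 0,"dz": 0,"ax": 0,"ay": 0,"az": 0,"gripper": 1}]}}

```text
clock: 5.82
eef_pos: [547.3, -248.7, 58.1]
eef_rot: [3.14, -0.004, -0.0]
wrist_force: [9.5, -6.7, -3.1]
finger_gap: 11.4
finger_force: 15.0
```

{"fn": "jog_arm", "kwargs": {"commands": [{"dx": -0.1,"dy": 0,"dz": 0,"ax": 0,"ay": 0,"az": 0,"gripper": 1},{"dx": 0,"dy": 0,"dz": 0,"ax": 0,"ay": 0,"az": 0,"gripper": 1}]}}

```text
clock: 6.08
eef_pos: [545.2, -248.8, 58.3]
eef_rot: [3.139, -0.008, -0.0]
wrist_force: [25.1, -6.2, -10.0]
finger_gap: 11.3
finger_force: 27.4
```

{"fn": "jog_arm", "kwargs": {"commands": [{"dx": -0.1,"dy": 0,"dz": 0,"ax": 0,"ay": 0,"az": 0,"gripper": 1},{"dx": 0,"dy": 0,"dz": 0,"ax": 0,"ay": 0,"az": 0,"gripper": 1},{"dx": 0,"dy": 0,"dz": 0,"ax": 0,"ay": 0,"az": 0,"gripper": 1}]}}

```text
clock: 6.45
eef_pos: [544.9, -248.8, 58.6]
eef_rot: [3.137, -0.017, 0.0]
wrist_force: [55.3, -7.1, -27.5]
finger_gap: 11.2
finger_force: 43.7
```

Run:
```python
from g import *
c=cams.camera('scene')
h=cv2.cvtColor(c['image'],cv2.COLOR_RGB2HSV);m=cv2.inRange(h,(104,160,60),(114,255,255))
N,l,st,ce=cv2.connectedComponentsWithStats(m)
for i in range(1,N):
    if st[i,4]>12: print(st[i].tolist(),ray(c,*ce[i],65)[:2].round(1))
```

```text
[59, 40, 36, 16, 145] [-907.   528.2]
[308, 91, 43, 38, 612] [578.9 592.4]
[134, 182, 11, 11, 72] [ 204.8 -163.9]
[159, 183, 28, 26, 451] [ 325.5 -148.9]
[251, 251, 33, 34, 918] [ 711.9 -229.7]
[310, 294, 25, 40, 448] [ 880.3 -262.9]
[295, 336, 22, 16, 222] [ 879.1 -363.7]
```

{"fn": "jog_arm", "kwargs": {"commands": [{"dx": 0.2,"dy": 0,"dz": 0,"ax": 0,"ay": 0,"az": 0,"gripper": 1},{"dx": 0,"dy": 0,"dz": 0,"ax": 0,"ay": 0,"az": 0,"gripper": 0.4},{"dx": 0,"dy": 0,"dz": 0,"ax": 0,"ay": 0,"az": 0,"gripper": 0.4},{"dx": 0,"dy": 0,"dz": 0,"ax": 0,"ay": 0,"az": 0,"gripper": 0.4},{"dx": 0,"dy": 0,"dz": 0,"ax": 0,"ay": 0,"az": 0,"gripper": 0.4},{"dx": 0,"dy": 0,"dz": 0,"ax": 0,"ay": 0,"az": 0,"gripper": 0.4},{"dx": 0,"dy": 0,"dz": -1,"ax": 0,"ay": 0,"az": 0,"gripper": 0.4},{"dx": 0,"dy": 0,"dz": -1,"ax": 0,"ay": 0,"az": 0,"gripper": 0.4},{"dx": 0,"dy": 0,"dz": -1,"ax": 0,"ay": 0,"az": 0,"gripper": 0.4},{"dx": 0,"dy": 0,"dz": 0,"ax": 0,"ay": 0,"az": 0,"gripper": 1}]}}

```text
clock: 7.75
eef_pos: [547.0, -248.5, 180.6]
eef_rot: [3.139, -0.005, 0.0]
wrist_force: [0.1, -0.4, -1.4]
finger_gap: 49.2
finger_force: 0.0
```

Run:
```python
from g import *
for n in ['scene','side']:
  c=cams.camera(n)
  h=cv2.cvtColor(c['image'],cv2.COLOR_RGB2HSV);m=cv2.inRange(h,(104,160,60),(114,255,255))
  N,l,st,ce=cv2.connectedComponentsWithStats(m)
  for i in range(1,N):
    if st[i,4]>12: print(n,st[i].tolist(),ray(c,*ce[i],65)[:2].round(1))
```

```text
scene [60, 40, 35, 16, 145] [-906.9  529.7]
scene [308, 91, 43, 38, 649] [580.6 588.3]
scene [133, 182, 12, 11, 79] [ 203.5 -163.2]
scene [159, 183, 23, 26, 250] [ 305.2 -140.1]
scene [198, 237, 13, 14, 116] [ 523.6 -247.8]
scene [251, 250, 33, 35, 917] [ 711.9 -229.5]
scene [310, 294, 25, 40, 447] [ 880.3 -263. ]
scene [295, 336, 22, 16, 221] [ 879.3 -363.7]
side [466, 0, 46, 126, 3811] [ -582.4 -1453.7]
side [208, 131, 21, 18, 317] [ 737.3 -296.8]
side [173, 133, 20, 23, 253] [ 862.9 -257.4]
side [271, 147, 4, 9, 33] [ 526.9 -243.6]
side [312, 152, 24, 20, 405] [ 349.6 -205.3]
side [366, 168, 5, 10, 40] [ 206.2 -159.9]
side [164, 362, 29, 22, 505] [601.9 552.5]
```

{"fn": "jog_arm", "kwargs": {"commands": [{"dx": -0.2,"dy": -1,"dz": 0,"ax": 0,"ay": 0,"az": 0,"gripper": 1},{"dx": -0.2,"dy": -1,"dz": 0,"ax": 0,"ay": 0,"az": 0,"gripper": 1},{"dx": -0.2,"dy": -1,"dz": 0,"ax": 0,"ay": 0,"az": 0,"gripper": 1},{"dx": -0.2,"dy": -1,"dz": 0,"ax": 0,"ay": 0,"az": 0,"gripper": 1},{"dx": -0.2,"dy": -1,"dz": 0,"ax": 0,"ay": 0,"az": 0,"gripper": 1},{"dx": 0,"dy": -1,"dz": 0,"ax": 0,"ay": 0,"az": 0,"gripper": 1},{"dx": 0,"dy": -1,"dz": 0,"ax": 0,"ay": 0,"az": 0,"gripper": 1},{"dx": 0,"dy": -1,"dz": 0,"ax": 0,"ay": 0,"az": 0,"gripper": 1},{"dx": 0,"dy": -1,"dz": 0,"ax": 0,"ay": 0,"az": 0,"gripper": 1},{"dx": 0,"dy": -1,"dz": 0,"ax": 0,"ay": 0,"az": 0,"gripper": 1}]}}

```text
clock: 9.1
eef_pos: [505.3, 153.2, 175.9]
eef_rot: [3.141, 0.002, -0.0]
wrist_force: [-0.4, -0.4, 0.9]
finger_gap: 0.4
finger_force: 0.0
```

{"fn": "jog_arm", "kwargs": {"commands": [{"dx": 0,"dy": -1,"dz": 0,"ax": 0,"ay": 0,"az": 0,"gripper": 1},{"dx": 0,"dy": -0.8,"dz": 0,"ax": 0,"ay": 0,"az": 0,"gripper": 1},{"dx": 0,"dy": 0,"dz": 0,"ax": 0,"ay": 0,"az": 0,"gripper": 1},{"dx": 0,"dy": 0,"dz": 0,"ax": 0,"ay": 0,"az": 0,"gripper": 1}]}}

```text
clock: 9.6
eef_pos: [505.7, 223.3, 176.4]
eef_rot: [3.141, 0.002, -0.0]
wrist_force: [0.0, 0.4, 0.5]
finger_gap: 0.5
finger_force: 0.0
```

Run:
```python
from g import *
c=snap('wrist','w2.png')
for p in [(538,223.3,65),(572.5,223.3,65),(632.5,223.3,65),(559.5,279,65),(559.5,167,65),(446,301,65)]: print(p,proj(c,np.array(p,float)).round(1))
```

```text
(538, 223.3, 65) [257.9 150.7]
(572.5, 223.3, 65) [257.9 113.2]
(632.5, 223.3, 65) [257.8  42.4]
(559.5, 279, 65) [197.9 127.6]
(559.5, 167, 65) [318.5 127.5]
(446, 301, 65) [181.7 240.8]
```

View pics/w2.png

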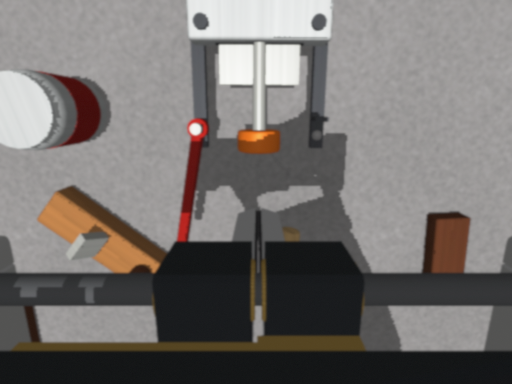

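{"fn": "jog_arm", "kwargs": {"commands": [{"dx": 0,"dy": 0,"dz": 0.95,"ax": 0,"ay": 0,"az": 0,"gripper": 1},{"dx": 0,"dy": 0,"dz": 0.95,"ax": 0,"ay": 0,"az": 0,"gripper": 1},{"dx": 0,"dy": 0,"dz": 0.95,"ax": 0,"ay": 0,"az": 0,"gripper": 1},{"dx": 0.2,"dy": 0,"dz": 0,"ax": 0,"ay": 0,"az": 0,"gripper": 1},{"dx": 0.2,"dy": 0,"dz": 0,"ax": 0,"ay": 0,"az": 0,"gripper": 1},{"dx": 0.1,"dy": 0,"dz": 0,"ax": 0,"ay": 0,"az": 0,"gripper": 1},{"dx": 0.1,"dy": 0,"dz": 0,"ax": 0,"ay": 0,"az": 0,"gripper": 1},{"dx": 0.1,"dy": 0,"dz": 0,"ax": 0,"ay": 0,"az": 0,"gripper": 1},{"dx": 0.1,"dy": 0,"dz": 0,"ax": 0,"ay": 0,"az": 0,"gripper": 1}]}}

```text
clock: 10.78
eef_pos: [538.2, 224.1, 63.6]
eef_rot: [-3.142, 0.0, 0.0]
wrist_force: [-1.1, 0.1, 1.2]
finger_gap: 0.4
finger_force: 0.9
```

{"fn": "jog_arm", "kwargs": {"commands": [{"dx": 0.1,"dy": 0,"dz": 0,"ax": 0,"ay": 0,"az": 0,"gripper": 1},{"dx": 0.1,"dy": 0,"dz": 0,"ax": 0,"ay": 0,"az": 0,"gripper": 1},{"dx": 0.1,"dy": 0,"dz": 0,"ax": 0,"ay": 0,"az": 0,"gripper": 1},{"dx": 0.1,"dy": 0,"dz": 0,"ax": 0,"ay": 0,"az": 0,"gripper": 1},{"dx": 0,"dy": 0,"dz": 0,"ax": 0,"ay": 0,"az": 0,"gripper": 1}]}}

```text
clock: 11.4
eef_pos: [554.2, 224.0, 63.5]
eef_rot: [-3.142, -0.0, 0.0]
wrist_force: [0.1, 0.4, -0.1]
finger_gap: 0.5
finger_force: 0.0
```

{"fn": "jog_arm", "kwargs": {"commands": [{"dx": 0.1,"dy": 0,"dz": 0,"ax": 0,"ay": 0,"az": 0,"gripper": 1},{"dx": 0.1,"dy": 0,"dz": 0,"ax": 0,"ay": 0,"az": 0,"gripper": 1},{"dx": 0,"dy": 0,"dz": 0,"ax": 0,"ay": 0,"az": 0,"gripper": 1}]}}

```text
clock: 11.78
eef_pos: [562.2, 224.0, 63.3]
eef_rot: [3.142, 0.0, -0.0]
wrist_force: [-2.4, -0.2, 1.9]
finger_gap: 0.6
finger_force: 1.5
```

{"fn": "jog_arm", "kwargs": {"commands": [{"dx": 0.05,"dy": 0,"dz": 0,"ax": 0,"ay": 0,"az": 0,"gripper": 1},{"dx": 0.05,"dy": 0,"dz": 0,"ax": 0,"ay": 0,"az": 0,"gripper": 1},{"dx": 0,"dy": 0,"dz": 0,"ax": 0,"ay": 0,"az": 0,"gripper": 1}]}}

```text
clock: 12.15
eef_pos: [563.1, 224.0, 63.2]
eef_rot: [3.14, 0.008, 0.0]
wrist_force: [-29.4, -3.4, 16.9]
finger_gap: 0.2
finger_force: 14.4
```

Run:
```python
from g import *
for n in ['scene','side']:
  c=cams.camera(n)
  if n=='side': a=c['image'][215:275,190:270]
  else: cc=c['image'][130:190,265:345]
cv2.imwrite('pics/k.png',cv2.resize(np.hstack([cc,a])[:,:,::-1],(800,300),interpolation=cv2.INTER_CUBIC))
```

```text
(no output)
```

View pics/k.png

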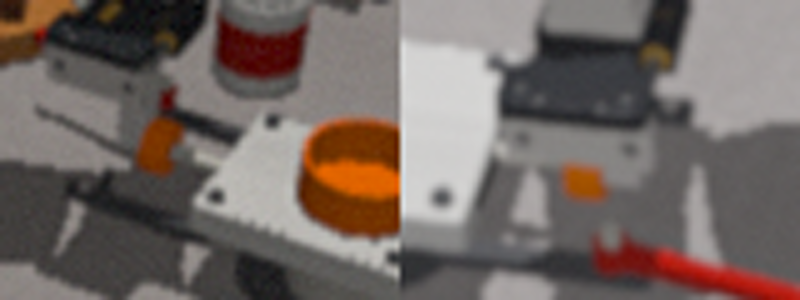

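{"fn": "jog_arm", "kwargs": {"commands": [{"dx": -0.02,"dy": 0,"dz": 0,"ax": 0,"ay": 0,"az": 0,"gripper": 1},{"dx": 0,"dy": 0,"dz": 0,"ax": 0,"ay": 0,"az": 0,"gripper": 1},{"dx": 0,"dy": 0,"dz": 0,"ax": 0,"ay": 0,"az": 0,"gripper": 1},{"dx": 0,"dy": 0,"dz": 0,"ax": 0,"ay": 0,"az": 0,"gripper": 1},{"dx": 0,"dy": 0,"dz": 0,"ax": 0,"ay": 0,"az": 0,"gripper": 1}]}}

```text
clock: 12.88
eef_pos: [562.9, 223.9, 63.2]
eef_rot: [3.14, 0.006, 0.0]
wrist_force: [-23.3, -1.3, 13.2]
finger_gap: 0.6
finger_force: 11.4
```

{"fn": "jog_arm", "kwargs": {"commands": [{"dx": 0,"dy": 0,"dz": 0,"ax": 0,"ay": 0,"az": 0,"gripper": 1},{"dx": 0,"dy": 0,"dz": 0,"ax": 0,"ay": 0,"az": 0,"gripper": 1},{"dx": 0,"dy": 0,"dz": 0,"ax": 0,"ay": 0,"az": 0,"gripper": 1},{"dx": 0,"dy": 0,"dz": 0,"ax": 0,"ay": 0,"az": 0,"gripper": 1},{"dx": 0,"dy": 0,"dz": 0,"ax": 0,"ay": 0,"az": 0,"gripper": 1}]}}

```text
clock: 13.5
eef_pos: [562.9, 224.0, 63.2]
eef_rot: [3.14, 0.006, 0.0]
wrist_force: [-22.6, -2.1, 11.3]
finger_gap: 0.6
finger_force: 11.4
```

Run:
```python
from g import *
c=C['side']
for p in [(525,311,152),(600,311,152),(563,224,85),(563,236,152),(563,236,100),(563,236,125),(525,236,120),(525,311,180)]:
    q=proj(c,np.array(p,float)); print(p,((q-[190,215])*5+[400,0]).round())
```

```text
(525, 311, 152) [660. 180.]
(600, 311, 152) [495. 162.]
(563, 224, 85) [624. 134.]
(563, 236, 152) [612.  54.]
(563, 236, 100) [618. 131.]
(563, 236, 125) [615.  95.]
(525, 236, 120) [693. 111.]
(525, 311, 180) [658. 136.]
```

{"fn": "jog_arm", "kwargs": {"commands": [{"dx": -0.2,"dy": 0,"dz": 0,"ax": 0,"ay": 0,"az": 0,"gripper": 1},{"dx": -0.6,"dy": 0,"dz": 0,"ax": 0,"ay": 0,"az": 0,"gripper": 1},{"dx": -0.7,"dy": 0,"dz": 0,"ax": 0,"ay": 0,"az": 0,"gripper": 1},{"dx": 0,"dy": 0,"dz": -1,"ax": 0,"ay": 0,"az": 0,"gripper": 1},{"dx": 0,"dy": -1,"dz": 0,"ax": 0,"ay": 0,"az": 0,"gripper": 1},{"dx": 0,"dy": -1,"dz": 0,"ax": 0,"ay": 0,"az": 0,"gripper": 1},{"dx": -0.3,"dy": -0.8,"dz": 0,"ax": 0,"ay": 0,"az": 0,"gripper": 1},{"dx": 0,"dy": 0,"dz": 0,"ax": 0,"ay": 0,"az": 0,"gripper": 1},{"dx": 0,"dy": 0,"dz": 0.85,"ax": 0,"ay": 0,"az": 0,"gripper": 1},{"dx": 0,"dy": 0,"dz": 0,"ax": 0,"ay": 0,"az": 0,"gripper": 1}]}}

```text
clock: 14.75
eef_pos: [492.6, 334.7, 67.5]
eef_rot: [3.14, 0.003, -0.001]
wrist_force: [0.2, -0.2, 1.0]
finger_gap: 0.5
finger_force: 0.0
```

Run:
```python
from g import *
p=np.array([493,335.])
for d in [1.9,1.76,1.6,1.4,1.2,1,.8,.6,.4,.25,.12,0,-.03]:
    u=np.array([-np.sin(d),-np.cos(d)]);n=np.array([-np.cos(d),np.sin(d)])
    q=np.array([559.5,279])+75*u+n*(5+8*abs(n[0])+12.5*abs(n[1]))
    s=(q-p)/40;print(d,q.round(1),'dx %.2f dy %.2f'%(s[0],-s[1]));p=q
h=cams.camera('scene');h=cv2.cvtColor(h['image'],cv2.COLOR_RGB2HSV)[148:165,270:305]
```

```text
1.9 [494.8 321.6] dx 0.05 dy 0.33
1.76 [489.4 311.6] dx -0.14 dy 0.25
1.6 [485.  298.9] dx -0.11 dy 0.32
1.4 [482.4 284.7] dx -0.07 dy 0.36
1.2 [482.5 270. ] dx 0.00 dy 0.37
1 [485.7 255.2] dx 0.08 dy 0.37
0.8 [492.1 240.8] dx 0.16 dy 0.36
0.6 [501.8 227.6] dx 0.24 dy 0.33
0.4 [514.4 216.6] dx 0.32 dy 0.28
0.25 [525.6 210.3] dx 0.28 dy 0.16
0.12 [536.2 206.3] dx 0.26 dy 0.10
0 [546.5 204. ] dx 0.26 dy 0.06
-0.03 [548.4 203.6] dx 0.05 dy 0.01
```

Follow the arc to about 0.4 rad.

{"fn": "jog_arm", "kwargs": {"commands": [{"dx": 0,"dy": 0.35,"dz": 0,"ax": 0,"ay": 0,"az": 0,"gripper": 1},{"dx": -0.1,"dy": 0.25,"dz": 0,"ax": 0,"ay": 0,"az": 0,"gripper": 1},{"dx": -0.1,"dy": 0.3,"dz": 0,"ax": 0,"ay": 0,"az": 0,"gripper": 1},{"dx": -0.05,"dy": 0.35,"dz": 0,"ax": 0,"ay": 0,"az": 0,"gripper": 1},{"dx": 0,"dy": 0.35,"dz": 0,"ax": 0,"ay": 0,"az": 0,"gripper": 1}]}}

```text
clock: 15.42
eef_pos: [483.1, 271.1, 69.7]
eef_rot: [-3.141, -0.0, 0.0]
wrist_force: [1.1, 1.8, -0.1]
finger_gap: 0.6
finger_force: 0.6
```

{"fn": "jog_arm", "kwargs": {"commands": [{"dx": 0.05,"dy": 0.35,"dz": 0,"ax": 0,"ay": 0,"az": 0,"gripper": 1},{"dx": 0.15,"dy": 0.35,"dz": 0,"ax": 0,"ay": 0,"az": 0,"gripper": 1},{"dx": 0.25,"dy": 0.35,"dz": 0,"ax": 0,"ay": 0,"az": 0,"gripper": 1},{"dx": 0.3,"dy": 0.3,"dz": 0,"ax": 0,"ay": 0,"az": 0,"gripper": 1}]}}

```text
clock: 15.92
eef_pos: [514.0, 217.0, 69.4]
eef_rot: [3.142, 0.0, -0.0]
wrist_force: [-1.0, 1.1, 0.1]
finger_gap: 0.2
finger_force: 0.5
```

{"fn": "jog_arm", "kwargs": {"commands": [{"dx": 0.2,"dy": 0.15,"dz": 0,"ax": 0,"ay": 0,"az": 0,"gripper": 1},{"dx": 0.2,"dy": 0.1,"dz": 0,"ax": 0,"ay": 0,"az": 0,"gripper": 1},{"dx": 0.15,"dy": 0.05,"dz": 0,"ax": 0,"ay": 0,"az": 0,"gripper": 1},{"dx": 0.1,"dy": 0.05,"dz": 0,"ax": 0,"ay": 0,"az": 0,"gripper": 1},{"dx": 0,"dy": 0,"dz": 0,"ax": 0,"ay": 0,"az": 0,"gripper": 1}]}}

```text
clock: 16.55
eef_pos: [539.3, 204.2, 69.4]
eef_rot: [3.141, 0.0, 0.001]
wrist_force: [0.2, 0.6, 0.1]
finger_gap: 0.8
finger_force: 0.0
```

{"fn": "jog_arm", "kwargs": {"commands": [{"dx": 0.05,"dy": 0,"dz": 0,"ax": 0,"ay": 0,"az": 0,"gripper": 1},{"dx": 0.05,"dy": 0,"dz": 0,"ax": 0,"ay": 0,"az": 0,"gripper": 1},{"dx": 0,"dy": 0,"dz": 0,"ax": 0,"ay": 0,"az": 0,"gripper": 1}]}}

```text
clock: 16.92
eef_pos: [543.4, 204.0, 69.5]
eef_rot: [3.142, -0.0, -0.0]
wrist_force: [0.1, 0.6, -1.1]
finger_gap: 0.4
finger_force: 0.0
```

{"fn": "jog_arm", "kwargs": {"commands": [{"dx": 0.05,"dy": 0,"dz": 0,"ax": 0,"ay": 0,"az": 0,"gripper": 1},{"dx": 0,"dy": 0,"dz": 0,"ax": 0,"ay": 0,"az": 0,"gripper": 1}]}}

```text
clock: 17.18
eef_pos: [544.4, 204.0, 69.4]
eef_rot: [3.141, 0.002, 0.0]
wrist_force: [-7.8, -1.0, 3.7]
finger_gap: 0.1
finger_force: 3.6
```

{"fn": "jog_arm", "kwargs": {"commands": [{"dx": 0.05,"dy": 0,"dz": 0,"ax": 0,"ay": 0,"az": 0,"gripper": 1},{"dx": 0,"dy": 0,"dz": 0,"ax": 0,"ay": 0,"az": 0,"gripper": 1}]}}

```text
clock: 17.42
eef_pos: [544.8, 204.0, 69.2]
eef_rot: [3.141, 0.007, 0.0]
wrist_force: [-19.5, -1.6, 12.2]
finger_gap: 0.2
finger_force: 10.0
```

{"fn": "jog_arm", "kwargs": {"commands": [{"dx": 0.02,"dy": 0,"dz": 0,"ax": 0,"ay": 0,"az": 0,"gripper": 1},{"dx": 0,"dy": 0,"dz": 0,"ax": 0,"ay": 0,"az": 0,"gripper": 1}]}}

```text
clock: 17.68
eef_pos: [544.9, 204.0, 69.1]
eef_rot: [3.14, 0.008, 0.0]
wrist_force: [-24.9, -1.2, 14.9]
finger_gap: 0.2
finger_force: 12.5
```

{"fn": "jog_arm", "kwargs": {"commands": [{"dx": -0.2,"dy": 0,"dz": 0,"ax": 0,"ay": 0,"az": 0,"gripper": 1},{"dx": -1,"dy": 0,"dz": 0,"ax": 0,"ay": 0,"az": 0,"gripper": 1},{"dx": -0.5,"dy": 0,"dz": -0.5,"ax": 0,"ay": 0,"az": 0,"gripper": 1},{"dx": 0,"dy": 0,"dz": -1,"ax": 0,"ay": 0,"az": 0,"gripper": 1},{"dx": 0,"dy": 0,"dz": -1,"ax": 0,"ay": 0,"az": 0,"gripper": 1},{"dx": 0,"dy": 0,"dz": -1,"ax": 0,"ay": 0,"az": 0,"gripper": 1},{"dx": 0,"dy": 0,"dz": 0,"ax": 0,"ay": 0,"az": 0,"gripper": 1},{"dx": 0,"dy": 0,"dz": 0,"ax": 0,"ay": 0,"az": 0,"gripper": 1}]}}

```text
clock: 18.68
eef_pos: [479.7, 203.9, 208.6]
eef_rot: [3.141, 0.001, -0.0]
wrist_force: [-0.2, -0.4, -0.2]
finger_gap: 0.8
finger_force: 0.0
```

Run:
```python
from g import *
a=cams.camera('wrist')['image'];s=cams.camera('scene')['image'][100:310,190:380]
s=cv2.resize(s,(347,384))
cv2.imwrite('pics/f.png',cv2.resize(np.hstack([a[:,:420],s])[:,:,::-1],(766,384)))
```

```text
(no output)
```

View pics/f.png

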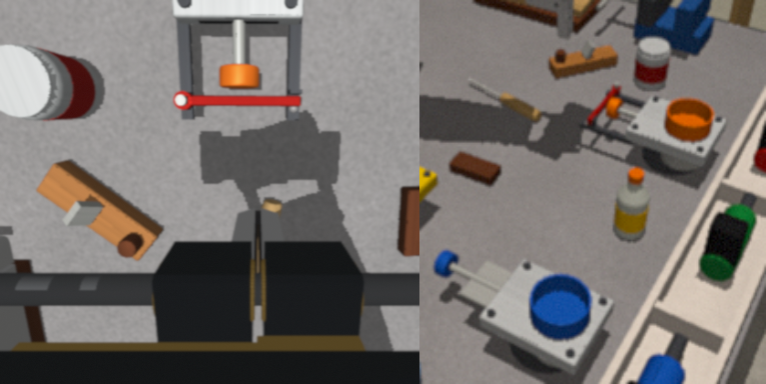

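The picture shows the keeper bar level across, from (182,100) to (300,100), with its end in the catch. The orange knob sits shut behind it at (239,76), and the blue knob is fully out.

```bash
python3 -c "
from cell import job
print(job.sign_off())"
```

```text
the job is handed in; nothing more can be done
None
```

The job is handed in, with no verdict shown: the blue gate was pulled to its open stop, the orange knob was pressed home and held at about 25 N for just over a second, and the red keeper bar is closed in its catch; I saw no sign of a loose thing being moved.

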